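# Shut the socket case and stow it in the tray

## Task

Fold the open socket case shut on the table so that its two halves meet edge to edge all round, and take the hand off it so that it lies there shut by itself. Then pick the shut case up again and lower it, without dropping it, flat and right way up onto the floor of the big empty bay of the grey tray, still fully shut. Leave the other tools where they are.

Things in the scene. Friction and masses are not known exactly. Their poses are not given: they have to be found in the camera images.
- case: Black plastic socket case, 2 hinged hollow halves, each 110 (case x) x 58 (y) x 18 mm, 4 mm walls. This is the lower half, loose on the table, rim up, chrome sockets fixed inside, 0.4 kg. Origin: on its underside right below the hinge line (which runs along y), mid-width; the half reaches 110 mm along -x; z up. The opened lid leans to +x. Shut: 110 x 58 x 36 mm, from x = 0 to -110.
- case_lid (a joint): Hinge angle of the lid (upper half), rad: 0 = shut, halves edge to edge; 1.57 = upright; 3.0 = folded right back. Stiff hinge, stays where it is left (0.06 N m). Hinge line: along case y, 18 mm above the case's underside. Shut, the lid's flat outer face is 36 mm above the underside.
- case_hinge (a point): Middle of the hinge line, 18 mm above case's origin; axes as case.
- case_mid (a point): Centre of the underside of the lower half, 55 mm along -x from case's origin; axes as case. The shut case is 58 mm wide (along y) and 36 mm high here: the place to grip both halves together.
- lid_lugs (a point): Midpoint between the lid's two round finger lugs (discs 16 mm diameter, standing 3 mm out of each long side: 64 mm over both), 90 mm from the hinge line, at mid-height (9 mm) of the lid. Turns with the lid; shut, it lies 90 mm along case -x from the hinge, 27 mm above the underside.
- tray: Fixed grey metal toolbox tray, 136 (tray x) x 236 (y) mm outside, 30 mm high, 3 mm walls and floor. A 29 mm high divider along x makes a big empty bay on the +y side (130 x 152 mm inside) and a small bay on the -y side (130 x 79 mm) holding two sockets. Origin: centre of its underside, z up.
- tray_bay (a point): Centre of the floor of the big empty bay, 3 mm above the table; axes as tray. The shut case fits with its length along tray y, with finger room on both sides.
- hammer: Hammer lying on the table near the far edge, handle end to its -x; leave alone.
- wrench: Steel wrench lying on the table towards the far edge; leave alone.
- screwdriver: Screwdriver lying on the table near the robot; leave alone.
- tin: Short can, 54 mm diameter, 60 mm high, origin at the centre of its underside; leave alone.
- reel: Red and white measuring-tape reel, about 150 mm across and 43 mm high, lying flat to the left; leave alone.
- drill_box: Closed grey drill box 90 x 150 x 40 mm to the right; leave alone.
- socket_a: Steel socket 28 mm diameter, 46 mm high, standing in the tray's small bay; leave alone.
- socket_b: Steel socket 24 mm diameter, 38 mm high, standing in the tray's small bay; leave alone.
Things that resemble listed ones, but are neither listed nor needed, are in the scene too. What is shaped like the case but blue is not meant.

How it is judged:
On the way, in this order (a step that is already met when the one before it is completed fails the run):
1. the case lies flat on the table outside the tray, shut (hinge under 0.05 rad), with the hand off it (value of joint case_lid below 0.05 rad and height (world z) of case below 0.008 m and angle between case's own z axis and vertical below 0.1 rad and horizontal distance between case_mid and tray_bay above 0.12 m and contact force between each of the arm, the fingers and case below 0.1 N), for 0.3 s.
2. the shut case is picked up clear of the table (its underside over 35 mm up, hinge under 0.15 rad) (height (world z) of case_mid above 0.035 m and value of joint case_lid below 0.15 rad), for 0.1 s.
At the end, for the whole second after the job is handed in: The case is shut (hinge under 0.05 rad, a gap under 5 mm at the free edge), lies right way up and flat (tilt under 0.08 rad) on the floor of the tray's big bay (underside within 6 mm of the bay floor), its middle within 55 mm of the bay's centre, at rest and released (value of joint case_lid below 0.05 rad and horizontal distance between case_mid and tray_bay below 0.055 m and z of case_mid in the frame of tray below 0.009 m and angle between case's own z axis and vertical below 0.08 rad and linear speed of case below 0.02 m/s and contact force between the fingers and case below 0.1 N); the robot touches nothing.
It fails at once if another tool is shifted by more than 40 mm (distance of any of hammer, wrench, screwdriver, tin, reel, drill_box, socket_a, socket_b from where it was at the start of the episode above 0.04 m).
It fails at once if the case is dropped (falls freely faster than 0.6 m/s) (linear speed of case above 0.6 m/s and contact force between the fingers and case below 0.1 N).
It also fails if it takes over 61 s, if anything falls off the work surface, if the arm or the gripper's body presses on something with over 40 N, if the wrist force passes 120 N, or if a joint passes its speed limit or range.

## Robot

A 6-joint arm with a two-finger parallel gripper is mounted at the origin on the work surface. World frame = base frame: x ahead of the robot, y to its left, z up, the work surface at z = 0. Lengths are in m, angles in rad, forces in N, time in s.
With the tool pointing down it reaches from about 0.3 to 0.875 m from the base axis. Payload 6.4 kg.
Tool frame: the origin (TCP) lies on the centre line of the jaws, within the pads' length; the fingertips stand 19 mm ahead of it and the grasp point (between the pads) is the TCP; z points along the fingers, y is the line along which they close (so a half turn about z gives the same grasp; the last joint's range is limited). The gripper opens to 85 mm and grips with 20 to 120 N. Pads are 22 mm wide; open, the fingers measure 114 mm over their backs; the gripper's body (76 mm by 85 mm) begins 54 mm behind the grasp point. The pads swing forward as they close: fully open they stand 13 mm farther back than shut.
Start: joints at [1.124, 0.181, 1.607, -0, 1.354, -0.206], TCP at [0.137, 0.558, 0.25] pointing down, gripper open.
Joint ranges: [-2.99, 2.99], [-0.89, 2.07], [0.3, 2.58], [-1.14, 4.28], [0, 2.63], [-3.12, 3.12]. Speed limits (rad/s): [2.57, 2.57, 3.01, 3.14, 3.14, 3.14].

## Interface

Orientations are given as a rotation vector (axis times angle).
In Python, from rig import get_obs, snapshot, sign_off gives the robot as it stands.
- The arm moves only by the tool step_arm, never from a script. Its argument "moves" is text: rows parted by semicolons, each of 5 numbers parted by spaces: the opening, from -1 (shut) to 1 (fully open), then the shift along the tool's x, y, z in cm, then the turn about the tool's z in rad. In form: gripper tx ty tz yaw; .... A call has 1 to 5 rows; each row is the pose to reach, as a shift and turn from the pose commanded when the call began, along the tool's axes at that moment; what a row does not reach only later rows make up. A row lasts 1/10 s, in which the tool goes at most 50 mm and 8.59 degrees, less where a joint would pass 70% of its speed; a pose out of reach is approached as far as the arm can. A call with a gripper value outside its range is refused whole. The fingers move at their own pace and stop on an object; the grip force is fixed at half the most. Time passes only in rows, so rows that repeat a pose let the fingers close. It gives the time, the measured TCP pose, the force, the opening and the grip force at its end, in the units of the state.
- get_obs(): the state, without advancing time (a new reading comes with each control period).
- snapshot(name): name is "scene" or "top" or "wrist"; returns a dict with "img" (400x640x3 uint8, red, green, blue), "depth" (400x640 float32, m along the optical axis (not along the pixel's ray), 0 where there is no reading), "intrinsics" (3x3 intrinsics, pixels), "R" (3x3) and "t" (3): a world point X has camera coordinates R X + t; the wrist camera has in their place "mount" (4x4, takes a point from camera to tool coordinates, whose origin is the TCP and whose axes are the flange's). Camera axes: x right, y down, z forward; pixel columns grow to the right and rows downward; lengths in m; the calibration is good to about 2 mm. A picture is of the moment at which its call begins: read the wrist's pose just before it.
- sign_off(): hands the job in; it is judged then, once.
The state is a dict: "time_s": time; "qpos": joint angles; "joint_vel": joint speeds; "joint_torque": joint torques, N m; "ee_pos": TCP position; "tcp_rot": TCP orientation; "force": force on the tool from outside, world axes, zero at the start; "ft_torque": the same for the moment, N m; "finger_gap": opening from 0.0 (shut) to 1.0 (fully open); "gripper_force": force on a finger pad.
Only numpy, scipy, OpenCV 4.12 (cv2) and the standard library are available. Lean on these libraries where they do the work, as an engineer would, in place of code of your own. Each camera call takes 0.05 s, during which the arm holds its last target. There are 200 camera calls.

## Working session

There is one attempt and no reset: what is moved stays moved. The work goes in short steps, Python scripts to look and compute and a tool call to move; the robot and the scene stay as the last step left them, time stands still between calls to the robot, and variables do not carry over. Pictures are saved under pics/ and viewed, at most 10 in all, crops included, and the job is handed in when it is done.

Besides the shell and the picture viewer there is one more tool, called in YAML: its name, and indented under it one key for each argument. step_arm: Moves the arm, as the interface text tells. Its arguments: {"type":"object","properties":{"moves":{"type":"string"}},"required":["moves"]}

```bash
mkdir -p pics; ls; python3 - <<'E'
from rig import *
import cv2,numpy as np
o=get_obs();print(o['ee_pos'],o['tcp_rot'],o['time_s'])
for n in('top','scene'):
    s=snapshot(n);np.savez(f'{n}0.npz',**s);cv2.imwrite(f'pics/{n}0.png',s['img'][:,:,::-1]);print(n,s['intrinsics'],s['R'],s['t'])
E
```

```text
pics
[0.13686977 0.55793671 0.24937593] [-3.77248313e-01 -3.11828030e+00  2.62613304e-03] 0.0
top [[412.56784839   0.         321.03510287]
 [  0.         412.56784839 196.79920603]
 [  0.           0.           1.        ]] [[-0.02333039 -0.99957618  0.01741135]
 [-0.98793383  0.02038437 -0.15352921]
 [ 0.15310922 -0.02078316 -0.9879907 ]] [0.00676475 0.54705156 1.21372027]
scene [[396.75006322   0.         322.58663884]
 [  0.         396.75006322 195.19320531]
 [  0.           0.           1.        ]] [[-0.75762048  0.65240017  0.01962705]
 [ 0.40695391  0.49567094 -0.76726712]
 [-0.51029376 -0.57330998 -0.64102726]] [ 0.41125381 -0.1992469   1.44746187]
```

View pics/top0.png

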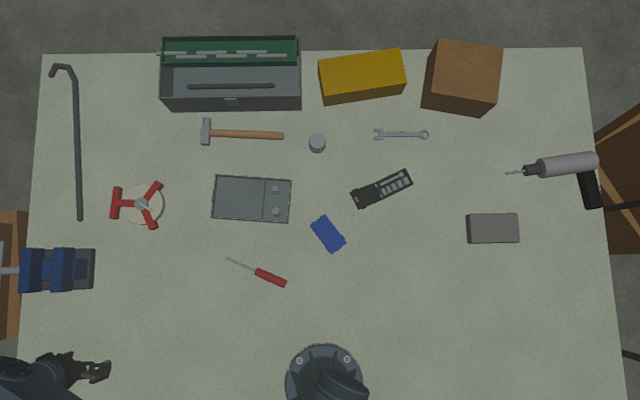

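View pics/scene0.png

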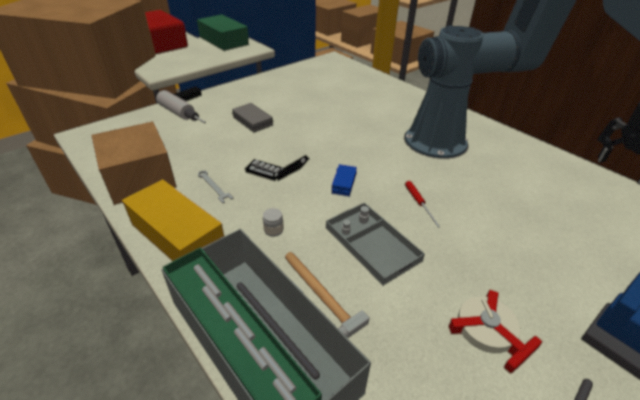

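The top view shows the open case at (381,188), with the sockets half at the right and the lid at the left, rising towards (355,195). The tray is at (251,199) with its big bay on the left, and the blue decoy is at (328,234). Next I enlarge both views and read the depth.

```bash
cat > h.py <<'E'
import numpy as np,cv2
def load(n): return dict(np.load(n))
def back(s,u,v,d=None,z=None):
    K=s['intrinsics'];r=np.array([(u-K[0,2])/K[0,0],(v-K[1,2])/K[1,1],1.])
    R,t=s['R'],s['t'];c=-R.T@t;w=R.T@r
    if z is not None: return c+w*(z-c[2])/w[2]
    if d is None: d=s['depth'][int(round(v)),int(round(u))]
    return c+w*d
def cloud(s,u0,u1,v0,v1):
    v,u=np.mgrid[v0:v1,u0:u1];d=s['depth'][v0:v1,u0:u1]
    K=s['intrinsics'];P=np.stack([(u-K[0,2])/K[0,0]*d,(v-K[1,2])/K[1,1]*d,d],-1)
    return (P-s['t'])@s['R']
E
python3 - <<'E'
from h import *
a=load('top0.npz');b=load('scene0.npz')
f=lambda s,u,v,w,h,k:cv2.resize(s['img'][v:v+h,u:u+w,::-1],None,fx=k,fy=k,interpolation=cv2.INTER_CUBIC)
A=f(a,340,160,80,56,8);B=f(b,240,145,80,44,8)
cv2.imwrite('pics/crop.png',np.vstack([A[:,:640],B[:352*1,:640]])[:800] if 0 else cv2.resize(np.vstack([A,B]),None,fx=.74,fy=.74))
P=cloud(a,345,420,160,215);m=P[...,2]>.006
np.set_printoptions(precision=0,suppress=True,linewidth=250)
print((P[::3,::3,2]*1000).round())
P=cloud(a,205,298,170,228);print((P[::4,::4,2]*1000).round())
for u,v in[(215,178),(290,180),(287,222),(212,219)]:print(back(a,u,v,z=.03)*1000)
E
```

```text
[[   2.    2.    4.   -3.    0.   -1.    1.   -3.    4.    1.    0.    5.    1.    1.    0.   -1.   -0.    5.    1.    2.    1.   -0.    0.   -3.    6.]
 [  -1.    1.   -4.    4.    4.    2.    2.    4.    2.   -2.   -0.    2.   -2.    2.    0.   -1.    4.    1.    1.    4.    2.    0.    2.    1.   -4.]
 [  -4.    3.    0.    3.    1.    2.    0.   -4.    5.   -1.    3.    3.   -2.    4.    1.   -2.    3.    0.    2. 1283.    0.   -1.   -2.   -1.   -3.]
 [  -0.    1.   -1.   -0.   -1.   -2.    3.    2.    1.    1.   -1.    2.    2.    1.    5.    4.    4.   -1.    3.   22.   20.   -0.    4.   -0.    3.]
 [  -1.    2.    0.    3.    6.    1.   -1.    1.    7.    6.   -1.    1.    1.    3.    3.   -2.   -1.   14.    3.   19.    5.    3.    4.    1.    6.]
 [  -3.    2.   -3.   -3.    1.    4.   -2.    2.    1.    2.    4.    3.    5.    1.    4.   21.    5.   16.   18.   19.    4.   16.    4.    4.   -1.]
 [   5.    1.   -1.    3.    4.    2.    2.    2.   -1.    3.    1.    1.    1.   17.    6.   10.   15.    3.    5.   24.   22.   20.   20.   -1.    2.]
 [  -0.    1.   -1.   -1.    
[... 3381 characters left out ...]
   51.   51.    4.    5.   24.    3.   -2.]
 [   8.    4.   13.    6.    5.    2.    2.    7.    4.    6.    7.    5.    4.    2.   32.    1.    6.   31.   36.    7.    1.    8.    4.    3.]
 [   3.    3.   -0.    2.   18.   29.   33.   30.   31.    4.    7.    7.    1.    4.   31.    5.    6.   11.    2.   11.    3.   -2.   -0.    3.]
 [   3.   -1.    4.    6.    3.   -3.   -4.   -2.    3.    5.    2.    0.    1.    0.    1.    1.   -3.    7.   15.   27.   28.    7.   -1.    0.]
 [  -0.    3.    1.    2.    3.    4.    1.    3.    4.   -2.    5.    3.    2.   -0.    2.    2.    3.    2.   -3.   -3.    1.   -0.    2.   -2.]]
[614. 320.  30.]
[603.  89.  30.]
[474. 100.  30.]
[488. 327.  30.]
```

View pics/crop.png

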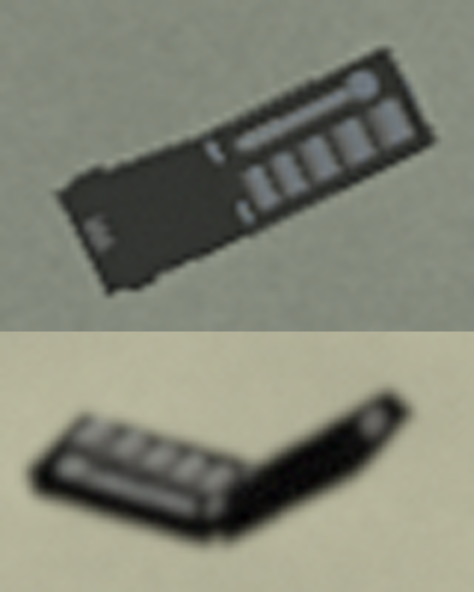

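```bash
cat > fit.py <<'E'
from h import *
from scipy.optimize import minimize
def rz(a): return np.array([[np.cos(a),-np.sin(a),0],[np.sin(a),np.cos(a),0],[0,0,1]])
def box(th=None):
    q=np.array([[x,y,z] for x in(0,-.11) for y in(-.029,.029) for z in(0,.018)])
    if th is None: return [q-[0,0,.018]]
    c,s=np.cos(th),np.sin(th)
    f=lambda q:np.c_[q[:,0]*c+q[:,2]*s,q[:,1],-q[:,0]*s+q[:,2]*c]
    l=np.array([[-.09+.008*np.cos(a),y,.009+.008*np.sin(a)] for a in np.arange(0,6.28,.4) for y in(-.032,.032)])
    return [f(q),f(l)]
def pts(p,lid=True):
    S=box()+(box(p[3]) if lid else [])
    return [q@rz(p[2]).T+[p[0],p[1],.018] for q in S]
def proj(s,q):
    c=q@s['R'].T+s['t'];return c[:,:2]/c[:,2:]*s['intrinsics'][0,0]+s['intrinsics'][:2,2]
K=8
def render(s,p,roi):
    u,v,w,h=roi;m=np.zeros((h*K,w*K),np.uint8)
    for q in pts(p):
        hull=cv2.convexHull(((proj(s,q)-[u,v]+.5)*K*16).astype(np.int32))
        cv2.fillConvexPoly(m,hull,255,shift=4)
    return cv2.resize(m,(w,h),interpolation=cv2.INTER_AREA)/255.
def obsmask(s,roi):
    u,v,w,h=roi;g=s['img'][v:v+h,u:u+w].min(2).astype(float)
    bg=np.median(g);m=np.clip((bg-g)/(bg-45),0,1)
    b=(m>.35).astype(np.uint8);b=cv2.morphologyEx(b,cv2.MORPH_CLOSE,np.ones((3,3)))
    c,_=cv2.findContours(b,cv2.RETR_EXTERNAL,cv2.CHAIN_APPROX_NONE);c=max(c,key=cv2.contourArea)
    f=np.zeros_like(b);cv2.drawContours(f,[c],-1,1,-1)
    inner=cv2.erode(f,np.ones((3,3)));return np.maximum(m*f,inner)
def fit(views,p0):
    O=[(s,r,obsmask(s,r)) for s,r in views]
    cost=lambda p:sum(((render(s,p,r)-o)**2).sum() for s,r,o in O)
    r=minimize(cost,p0,method='Nelder-Mead',options=dict(initial_simplex=np.array([p0]+[np.array(p0)+d for d in np.diag([.01,.01,.1,.15])]),maxiter=400))
    return r.x,r.fun,[o.sum() for *_,o in O]
E
python3 - <<'E'
from fit import *
a=load('top0.npz');b=load('scene0.npz')
va=(a,(340,158,85,58));vb=(b,(240,145,75,43))
# hinge guess: pixel ~ (378,190) z=.018 
h0=back(a,378,191,z=.018);e=back(a,409.5,175.7,z=.018);print(h0,e)
d=h0-e;yaw=np.arctan2(d[1],d[0])
for vs in([va],[vb],[va,vb]): print(fit(vs,[h0[0],h0[1],yaw,2.2]))
E
```

```text
[ 0.56544527 -0.18380072  0.018     ] [ 0.61211945 -0.28512927  0.018     ]
(array([ 0.56685042, -0.18313617,  2.0101254 ,  2.38258406]), np.float64(6.600350844316161), [np.float64(1160.6202531645567)])
(array([ 0.5670292 , -0.18475455,  1.97795679,  2.38551473]), np.float64(30.03261852897994), [np.float64(773.8396226415094)])
(array([ 0.56687152, -0.18353892,  2.00760396,  2.38138655]), np.float64(42.69420050126244), [np.float64(1160.6202531645567), np.float64(773.8396226415094)])
```

step_arm:
  moves: "1 -10 -10 0 0.15;1 -20 -20 0 0.3;1 -30 -30 0 0.45;1 -40 -41 0 0.6;1 -55 -56 0 0.9"

```text
time_s: 0.6
ee_pos: [0.2657, 0.3421, 0.25]
tcp_rot: [-1.501, -2.76, 0.0]
force: [0.8, 0.1, -0.3]
finger_gap: 0.998
gripper_force: 0.0
```

```bash
cat > go.py <<'E'
import sys,numpy as np
from rig import get_obs
from scipy.spatial.transform import Rotation as Ro
def go(T,ang):
    """shift in tool axes (cm) and yaw to bring TCP to T with tool y at world angle ang (mod pi)"""
    o=get_obs();R=Ro.from_rotvec(o['tcp_rot']).as_matrix()
    a=np.arctan2(R[1,1],R[0,1]);y=-(ang-a);y=(y+np.pi/2)%np.pi-np.pi/2
    print('t%.1f'%o['time_s'],'pos',o['ee_pos'].round(4),'yang',round(a,3),'q6',round(o['qpos'][5],2),'-> cm',(R.T@(np.array(T)-o['ee_pos'])*100).round(2),'yaw',round(y,3),'gap',round(float(o['finger_gap']),3),'F',np.round(o['force'],1),np.round(o['gripper_force'],1),'Rz',R[:,2].round(3))
if __name__=='__main__': v=[float(x) for x in sys.argv[1:]];go(v[:3],v[3])
E
python3 go.py .537 -.119 .2 .437
```

```text
t0.6 pos [0.2657 0.3421 0.25  ] yang 0.575 q6 0.06 -> cm [-53.45  -2.29   5.  ] yaw 0.138 gap 0.998 F [ 0.8  0.1 -0.3] 0.0 Rz [-0. -0. -1.]
```

step_arm:
  moves: "1 -53.5 -2.3 0 0.13;1 -53.5 -2.3 0 0.13;1 -53.5 -2.3 0 0.13;1 -53.5 -2.3 0 0.13;1 -53.5 -2.3 0 0.13"

```text
time_s: 1.1
ee_pos: [0.3938, 0.1271, 0.2502]
tcp_rot: [1.67, 2.661, 0.0]
force: [1.4, 0.3, 0.3]
finger_gap: 0.998
gripper_force: 0.0
```

```bash
python3 go.py .537 -.119 .2 .437
```

```text
t1.1 pos [0.3938 0.1271 0.2502] yang 0.45 q6 -0.43 -> cm [-28.39   2.2    5.03] yaw 0.013 gap 0.998 F [1.4 0.3 0.3] 0.0 Rz [ 0.  0. -1.]
```

step_arm:
  moves: "1 -28.4 2.2 0 0.01;1 -28.4 2.2 0 0.01;1 -28.4 2.2 0 0.01;1 -28.4 2.2 0 0.01;1 -28.4 2.2 0 0.01"

```text
time_s: 1.6
ee_pos: [0.5196, -0.089, 0.2499]
tcp_rot: [-1.684, -2.652, -0.0]
force: [1.0, 1.0, 0.8]
finger_gap: 1.002
gripper_force: 0.0
```

step_arm:
  moves: "1 -3 0 0 0;1 -3 0 0 0;1 -3 0 0 0"

```text
time_s: 1.9
ee_pos: [0.5314, -0.1142, 0.2495]
tcp_rot: [-1.684, -2.65, -0.0]
force: [0.1, 0.3, 0.5]
finger_gap: 1.002
gripper_force: 0.0
```

```bash
python3 go.py .537 -.119 .2 .437;python3 - <<'E'
from rig import *
import cv2,numpy as np
o=get_obs();s=snapshot('wrist');np.savez('w1.npz',ee=o['ee_pos'],rot=o['tcp_rot'],**s);cv2.imwrite('pics/w1.png',s['img'][:,:,::-1]);print(s['mount'].round(4),s['intrinsics'])
E
```

```text
t1.9 pos [ 0.5314 -0.1142  0.2495] yang 0.439 q6 -0.87 -> cm [-0.68  0.31  4.94] yaw 0.002 gap 1.002 F [0.1 0.3 0.5] 0.0 Rz [-0.002  0.001 -1.   ]
[[-4.000e-04 -9.607e-01 -2.776e-01  7.110e-02]
 [ 1.000e+00 -2.000e-04 -7.000e-04  6.000e-04]
 [ 6.000e-04 -2.776e-01  9.607e-01 -1.232e-01]
 [ 0.000e+00  0.000e+00  0.000e+00  1.000e+00]] [[300.77505538   0.         318.73278705]
 [  0.         300.77505538 201.53312056]
 [  0.           0.           1.        ]]
```

View pics/w1.png

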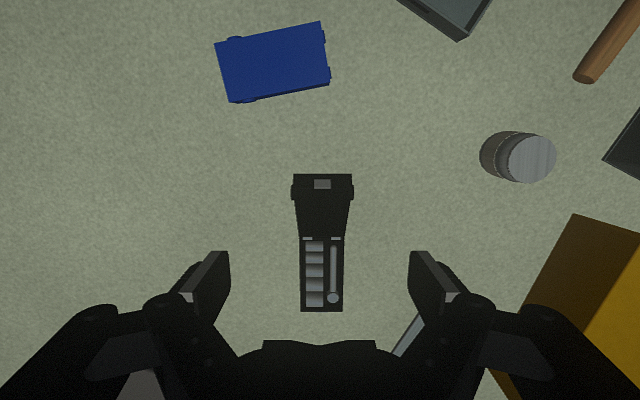

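The wrist view shows the case centred at u≈322 between the fingers (jaw centre about 319). The lugs are at (293,192) and (352,192), and the hinge marks at v≈239. Next I refine the fit with this view.

```bash
cat >> fit.py <<'E'
from scipy.spatial.transform import Rotation as Ro
def wload(n):
    s=load(n);T=np.eye(4);T[:3,:3]=Ro.from_rotvec(s['rot']).as_matrix();T[:3,3]=s['ee']
    C=np.linalg.inv(T@s['mount']);s['R'],s['t']=C[:3,:3],C[:3,3];return s
def lug(p,th):
    r=np.array([-.09*np.cos(th)+.009*np.sin(th),0,.09*np.sin(th)+.009*np.cos(th)])
    return rz(p[2])@r+[p[0],p[1],.018]
E
python3 - <<'E'
from fit import *
a=load('top0.npz');b=load('scene0.npz');w=wload('w1.npz')
va=(a,(340,158,85,58));vb=(b,(240,145,75,43));vw=(w,(280,165,85,155))
p0=[.567,-.1833,2.01,2.38]
for vs in([vw],[va,vw],[va,vw,vb]):
    r=fit(vs,p0);print(r)
p=r[0]
for th in(p[3],2,1.57,1.2,.8,.4,0):print(th,lug(p,th).round(4))
E
```

```text
(array([ 0.56730658, -0.18319289,  2.00866462,  2.39977899]), np.float64(16.24948942078857), [np.float64(6782.145454545454)])
(array([ 0.56728974, -0.18318523,  2.00799265,  2.39769587]), np.float64(26.543681502585756), [np.float64(1160.6202531645567), np.float64(6782.145454545454)])
(array([ 0.56730057, -0.18318503,  2.00757202,  2.39689337]), np.float64(73.28122130437762), [np.float64(1160.6202531645567), np.float64(6782.145454545454), np.float64(773.8396226415094)])
2.396893365895407 [ 0.5367 -0.1177  0.0724]
2 [ 0.548  -0.1418  0.0961]
1.57 [ 0.5635 -0.1751  0.108 ]
1.2 [ 0.5775 -0.2051  0.1051]
0.8 [ 0.5911 -0.2342  0.0888]
0.4 [ 0.6009 -0.2551  0.0613]
0 [ 0.6054 -0.2647  0.027 ]
```

```bash
python3 go.py .5367 -.1177 .070 .437
```

```text
t1.9 pos [ 0.5313 -0.1134  0.2496] yang 0.44 q6 -0.87 -> cm [-0.65  0.32 17.96] yaw 0.003 gap 0.998 F [-0.3  1.2 -0.6] 0.0 Rz [-0.002  0.001 -1.   ]
```

step_arm:
  moves: "1 -0.6 0.3 5 0;1 -0.6 0.3 10 0;1 -0.6 0.3 14 0;1 -0.6 0.3 17.9 0;1 -0.6 0.3 17.9 0"

```text
time_s: 2.45
ee_pos: [0.5324, -0.1147, 0.0661]
tcp_rot: [-1.675, -2.644, 0.002]
force: [-0.5, -0.6, -0.6]
finger_gap: 0.998
gripper_force: 0.0
```

step_arm:
  moves: "0.6 0 0 0 0;0.6 0 0 0 0;0.6 0 0 0 0"

```text
time_s: 2.75
ee_pos: [0.539, -0.1187, 0.0741]
tcp_rot: [1.68, 2.649, 0.001]
force: [-0.2, -0.2, 0.2]
finger_gap: 0.799
gripper_force: 0.0
```

```bash
python3 go.py .5367 -.1177 .070 .437;python3 - <<'E'
from rig import *
import cv2,numpy as np
o=get_obs();s=snapshot('wrist');np.savez('w2.npz',ee=o['ee_pos'],rot=o['tcp_rot'],**s);cv2.imwrite('pics/w2.png',s['img'][:,:,::-1])
E
```

```text
t2.8 pos [ 0.539  -0.1187  0.0741] yang 0.44 q6 -0.87 -> cm [ 0.2  -0.17  0.41] yaw 0.003 gap 0.799 F [-0.2 -0.2  0.2] 0.0 Rz [ 0.004 -0.002 -1.   ]
```

View pics/w2.png

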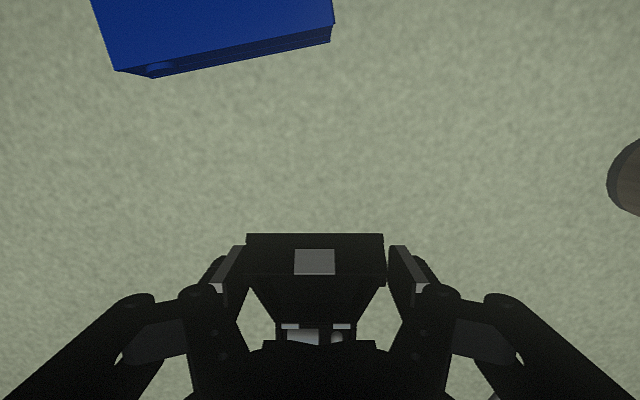

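The lid sits between the pads: the left pad at u≈242 is beside the lid edge at 247, and the right pad at 389 is beside the edge at 385. I now close lightly onto the lugs.

step_arm:
  moves: "0.6 0.1 0 0.3 0;0.52 0.1 0 0.3 0;0.5 0.1 0 0.3 0;0.48 0.1 0 0.3 0;0.48 0.1 0 0.3 0"

```text
time_s: 3.3
ee_pos: [0.5366, -0.1172, 0.0683]
tcp_rot: [-1.683, -2.652, -0.0]
force: [-1.6, 1.5, 2.2]
finger_gap: 0.744
gripper_force: 21.7
```

```bash
python3 go.py .548 -.1418 .093 .437
```

```text
t3.3 pos [ 0.5366 -0.1172  0.0683] yang 0.44 q6 -0.87 -> cm [-2.71 -0.02 -2.47] yaw 0.003 gap 0.744 F [-1.6  1.5  2.2] 21.7 Rz [-0.  0. -1.]
```

step_arm:
  moves: "0.49 -0.57 0 -0.67 0;0.49 -1.21 0 -1.31 0;0.49 -1.91 0 -1.87 0;0.49 -2.67 0 -2.37 0;0.49 -2.67 0 -2.37 0"

```text
time_s: 3.8
ee_pos: [0.5494, -0.1433, 0.0932]
tcp_rot: [1.683, 2.649, -0.0]
force: [1.2, -0.8, -2.7]
finger_gap: 0.745
gripper_force: 15.8
```

```bash
python3 go.py .5635 -.1751 .104 .437;python3 - <<'E'
from rig import *
import cv2,numpy as np
w=snapshot('wrist')['img'];s=snapshot('scene')['img'][140:200,230:330];t=snapshot('top')['img'][150:220,335:425]
f=lambda i:cv2.resize(i,(400,300),interpolation=cv2.INTER_CUBIC)
cv2.imwrite('pics/m1.png',np.hstack([f(s),f(w[100:,100:540])])[:,:,::-1])
E
```

```text
t3.8 pos [ 0.5494 -0.1433  0.0932] yang 0.439 q6 -0.9 -> cm [-3.48 -0.08 -1.07] yaw 0.002 gap 0.745 F [ 1.2 -0.8 -2.7] 15.8 Rz [ 0.002 -0.002 -1.   ]
```

View pics/m1.png

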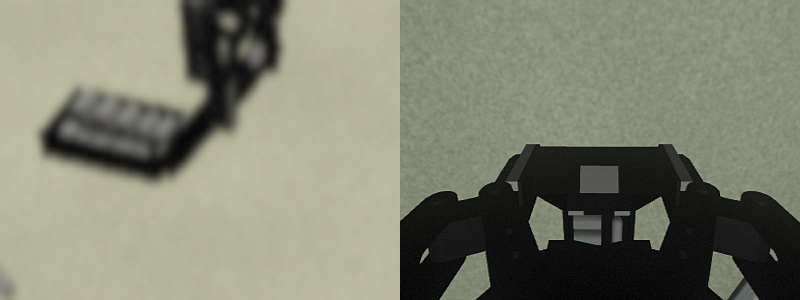

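The lid has turned up in the grip, and the lower half stays flat in the scene crop (45–190, 90–175). I continue the arc.

step_arm:
  moves: "0.49 -1.21 0 -0.59 0;0.49 -2.51 0 -1.0 0;0.49 -3.85 0 -1.21 0;0.49 -5.2 0 -1.21 0;0.49 -6.54 0 -1.01 0"

```text
time_s: 4.45
ee_pos: [0.5768, -0.2022, 0.1024]
tcp_rot: [1.683, 2.652, -0.0]
force: [-0.9, 0.9, -1.2]
finger_gap: 0.752
gripper_force: 15.7
```

```bash
python3 - <<'E'
from fit import *;from go import go
p=[.5673,-.1832,2.0076]
go(lug(p,1.25)-[0,0,.003],.437)
E
```

```text
t4.5 pos [ 0.5768 -0.2022  0.1024] yang 0.44 q6 -0.97 -> cm [ 0.14 -0.06 -0.09] yaw 0.003 gap 0.752 F [-0.9  0.9 -1.2] 15.7 Rz [ 0.001 -0.    -1.   ]
```

step_arm:
  moves: "0.49 -1.3 0 0.39 0;0.49 -2.52 0 0.98 0;0.49 -3.64 0 1.74 0;0.49 -4.64 0 2.66 0;0.49 -5.49 0 3.72 0"

```text
time_s: 4.95
ee_pos: [0.6006, -0.2522, 0.0654]
tcp_rot: [1.682, 2.65, -0.001]
force: [-0.3, -0.6, 0.9]
finger_gap: 0.743
gripper_force: 0.0
```

```bash
python3 - <<'E'
from fit import *;from go import go
p=[.5673,-.1832,2.0076]
go(lug(p,.5)-[0,0,.003],.437)
from rig import *
w=snapshot('wrist')['img'];s=snapshot('scene')['img'][140:200,230:330]
f=lambda i:cv2.resize(i,(400,300),interpolation=cv2.INTER_CUBIC)
cv2.imwrite('pics/m2.png',np.hstack([f(s),f(w[100:,100:540])])[:,:,::-1])
E
```

```text
t5.0 pos [ 0.6006 -0.2522  0.0654] yang 0.44 q6 -1.02 -> cm [ 0.2  -0.1  -0.07] yaw 0.003 gap 0.743 F [-0.3 -0.6  0.9] 0.0 Rz [ 0.002 -0.002 -1.   ]
```

View pics/m2.png

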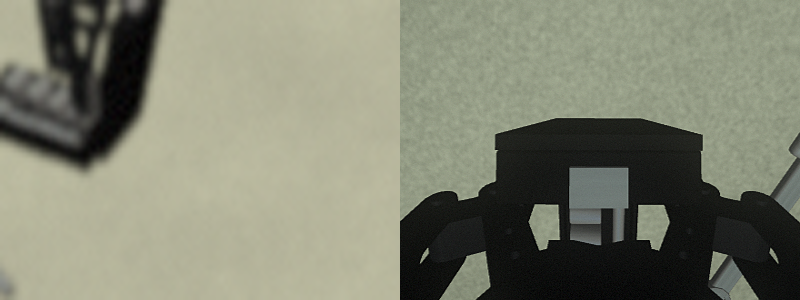

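The case slid along and the lid is still about upright: in the scene crop the hinge moved from (165,175) to (90,165), and the pads slipped off the lugs. I open, rise and measure again.

step_arm:
  moves: "1 0 0 0 0;1 0 0 0 0;1 0 0 0 0;1 0 0 -5 0;1 0 0 -10 0"

```text
time_s: 5.55
ee_pos: [0.598, -0.2492, 0.164]
tcp_rot: [-1.68, -2.649, -0.0]
force: [2.0, -0.0, -0.0]
finger_gap: 0.999
gripper_force: 0.0
```

step_arm:
  moves: "1 5 0 -5 0;1 10 0 -9 0;1 10 0 -9 0;1 10 0 -9 0"

```text
time_s: 5.95
ee_pos: [0.5577, -0.1576, 0.2599]
tcp_rot: [1.675, 2.649, 0.002]
force: [0.3, 0.1, -0.2]
finger_gap: 0.999
gripper_force: 0.0
```

```bash
python3 - <<'E'
from rig import *
import cv2,numpy as np
o=get_obs();s=snapshot('wrist');np.savez('w3.npz',ee=o['ee_pos'],rot=o['tcp_rot'],**s);w=s['img'];print(o['ee_pos'],o['tcp_rot'])
for n in('top','scene'): np.savez(f'{n}3.npz',**snapshot(n))
t=np.load('top3.npz')['img'];s=np.load('scene3.npz')['img']
f=lambda i:cv2.resize(i,(400,300),interpolation=cv2.INTER_CUBIC)
cv2.imwrite('pics/m3.png',np.vstack([np.hstack([f(s[120:210,200:320]),f(t[130:220,350:470])]),np.hstack([f(w),f(w)*0])])[:,:,::-1])
E
```

```text
[ 0.55770825 -0.15757106  0.25989905] [1.67496914e+00 2.64923474e+00 2.05008630e-03]
```

View pics/m3.png

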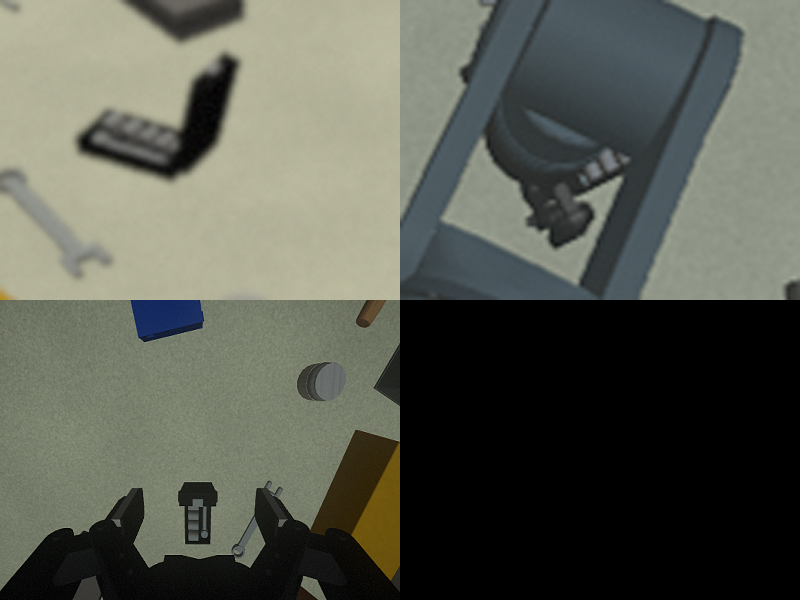

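The case stands open again with the lid about 20° past upright, flat on the table, shifted towards -y. It is about 40 mm clear of the wrench. Now I refit.

```bash
python3 - <<'E'
from fit import *
b=load('scene3.npz');w=wload('w3.npz')
vb=(b,(219,134,60,45));vw=(w,(275,235,85,100))
p0=[.590,-.235,2.01,1.9]
for vs in([vw],[vb],[vw,vb]):
    r=fit(vs,p0);print(r)
p=r[0];go=lug(p,p[3]);print(go)
E
```

```text
(array([ 0.60348894, -0.2593552 ,  2.01020086,  3.40615081]), np.float64(799.0103384059615), [np.float64(3966.280701754386)])
(array([ 0.6030497 , -0.2627097 ,  2.00832868,  1.88747974]), np.float64(36.40197129783891), [np.float64(760.5370370370371)])
(array([ 0.60406928, -0.25910349,  2.00180477,  2.28722184]), np.float64(1244.914506294855), [np.float64(3966.280701754386), np.float64(760.5370370370371)])
[ 0.57654136 -0.19923964  0.07996397]
```

```bash
python3 - <<'E'
from fit import *
b=load('scene3.npz');w=wload('w3.npz')
vb=(b,(219,134,60,45));R=(275,225,85,108);vw=(w,R)
p0=[.603,-.2627,2.008,1.887]
m=obsmask(*vw);r=render(w,p0,R)
for q in(m,r): 
    print([ (int(v)+R[1],int(np.where(x>.5)[0].min())+R[0],int(np.where(x>.5)[0].max())+R[0]) for v,x in enumerate(q) if (x>.5).any()][::6])
print(fit([vw],p0),fit([vw,vb],p0))
E
```

```text
[(243, 294, 338), (249, 291, 341), (255, 285, 347), (261, 285, 347), (267, 285, 347), (273, 286, 345), (279, 295, 337), (285, 295, 337), (291, 296, 336), (297, 295, 336), (303, 295, 336), (309, 296, 336), (315, 296, 336), (321, 296, 336)]
[(245, 293, 336), (251, 289, 339), (257, 283, 345), (263, 283, 345), (269, 283, 345), (275, 284, 343), (281, 294, 335), (287, 294, 335), (293, 294, 335), (299, 294, 335), (305, 294, 335), (311, 294, 335), (317, 294, 334), (323, 295, 334)]
(array([ 0.60373202, -0.25916281,  2.00593366,  1.8742377 ]), np.float64(8.291718795093615), [np.float64(3968.1016949152545)]) (array([ 0.60382609, -0.25933948,  2.0059866 ,  1.87608771]), np.float64(58.40551020268316), [np.float64(3968.1016949152545), np.float64(760.5370370370371)])
```

The fit agrees across both views: hinge at (0.604,-0.259), yaw 2.006, θ≈1.876. The grip dragged the case, so I'll close the fingers and push the lid over from outside near its tip.

step_arm:
  moves: "-1 0 0 4 0;-1 0 0 8 0;-1 0 0 11 0;-1 0 0 13.3 0;-1 0 0 13.3 0"

```text
time_s: 6.6
ee_pos: [0.5535, -0.1592, 0.1162]
tcp_rot: [-1.679, -2.643, 0.002]
force: [-1.1, 0.4, 0.2]
finger_gap: 0.146
gripper_force: 0.0
```

step_arm:
  moves: "-1 -2 0 0 0;-1 -3.9 0 0 0;-1 -3.9 0 0 0;-1 -3.9 0 0 0;-1 -3.9 0 0 0"

```text
time_s: 7.1
ee_pos: [0.5731, -0.1947, 0.1219]
tcp_rot: [-1.683, -2.652, -0.0]
force: [-0.5, -0.8, 0.8]
finger_gap: 0.0
gripper_force: 0.0
```

```bash
cat > loc.py <<'E'
from fit import *;from rig import get_obs
h=np.array([.6038,-.2593,0]);yaw=2.006
o=get_obs();d=rz(yaw).T@(o['ee_pos']-h);R=Ro.from_rotvec(o['tcp_rot']).as_matrix()
print('t',o['time_s'],'case-frame mm',(d*1000).round(1),'gap',o['finger_gap'],'F case',(rz(yaw).T@o['force']).round(2),'toolx ang-yaw',round(np.arctan2(R[1,0],R[0,0])-yaw,3))
E
python3 loc.py; python3 - <<'E'
import numpy as np
for th in np.r_[1.876,1.7,1.57:-.01:-.15]:
    c,s=np.cos(th),np.sin(th)
    X,Z=(18*s-110*c,90) if th>1.57 else (18*s-90*c,90*s+18*c)
    print('%.2f X %.1f z %.1f'%(th,X+11,Z+37))
E
```

```text
t 7.1 case-frame mm [ 71.5   0.6 121.9] gap 0.00014791780509000236 F case [-0.47  0.82  0.78] toolx ang-yaw 0.005
1.88 X 61.2 z 127.0
1.70 X 43.0 z 127.0
1.57 X 28.9 z 127.0
1.42 X 15.3 z 128.7
1.27 X 1.5 z 128.3
1.12 X -12.0 z 125.9
0.97 X -25.0 z 121.4
0.82 X -37.2 z 115.1
0.67 X -48.4 z 107.0
0.52 X -58.2 z 97.3
0.37 X -66.4 z 86.3
0.22 X -72.9 z 74.2
0.07 X -77.5 z 61.3
```

step_arm:
  moves: "-1 -1 0 0 0;-1 -1.8 0 0 0;-1 -2.6 0 0 0;-1 -3.4 0 0 0;-1 -4.2 0 -0.3 0"

```text
time_s: 7.6
ee_pos: [0.5913, -0.2337, 0.1244]
tcp_rot: [-1.683, -2.652, -0.0]
force: [-0.9, 0.5, -0.6]
finger_gap: 0.0
gripper_force: 0.3
```

step_arm:
  moves: "-1 -0.7 0 -0.3 0;-1 -1.4 0 -0.3 0;-1 -2.1 0 -0.3 0;-1 -2.8 0 -0.3 0;-1 -3.4 0 -0.2 0"

```text
time_s: 8.1
ee_pos: [0.6061, -0.2645, 0.127]
tcp_rot: [1.683, 2.652, -0.0]
force: [-0.6, 0.1, 0.1]
finger_gap: 0.003
gripper_force: 0.4
```

```bash
python3 loc.py; python3 - <<'E'
from rig import *
import cv2,numpy as np
w=snapshot('wrist')['img'];s=snapshot('scene')['img']
f=lambda i:cv2.resize(i,(400,300),interpolation=cv2.INTER_CUBIC)
cv2.imwrite('pics/m4.png',np.hstack([f(s[120:210,200:320]),f(w[100:,100:540])])[:,:,::-1])
E
```

```text
t 8.1 case-frame mm [-5.70e+00  1.00e-01  1.27e+02] gap 0.0025063457109740237 F case [0.35 0.52 0.13] toolx ang-yaw 0.005
```

View pics/m4.png

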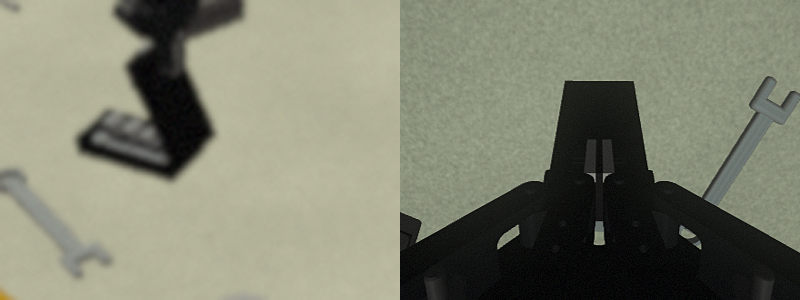

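The push works. The lower half has not moved (corner still at (78,140)) and the lid now leans over it. I follow the arc down.

step_arm:
  moves: "-1 -0.63 0 0.1 0;-1 -1.93 0 0.56 0;-1 -3.15 0 1.2 0;-1 -4.27 0 2.0 0;-1 -5.25 0 2.97 0"

```text
time_s: 8.7
ee_pos: [0.6287, -0.3129, 0.0965]
tcp_rot: [1.683, 2.652, -0.0]
force: [-1.1, -0.0, 0.9]
finger_gap: 0.001
gripper_force: 0.2
```

step_arm:
  moves: "-1 -0.82 0 1.1 0;-1 -1.47 0 2.3 0;-1 -1.93 0 3.4 0;-1 -2.08 0 4.1 0;-1 -2.08 0 4.2 0"

```text
time_s: 9.2
ee_pos: [0.637, -0.3302, 0.0551]
tcp_rot: [-1.683, -2.652, 0.0]
force: [-1.1, 0.9, 2.3]
finger_gap: 0.002
gripper_force: 1.7
```

```bash
python3 loc.py
```

```text
t 9.2 case-frame mm [-78.3  -0.2  55.1] gap 0.0021140579512643897 F case [1.3  0.61 2.31] toolx ang-yaw 0.005
```

step_arm:
  moves: "-1 0 0 0.1 0;-1 0 0 0.2 0;-1 0 0 0.3 0"

```text
time_s: 9.5
ee_pos: [0.6372, -0.3303, 0.0547]
tcp_rot: [1.682, 2.653, -0.001]
force: [-9.3, 4.7, 19.2]
finger_gap: 0.001
gripper_force: 9.7
```

step_arm:
  moves: "-1 0 0 0.1 0;-1 0 0 0.2 0;-1 0 0 0.2 0"

```text
time_s: 9.8
ee_pos: [0.6372, -0.3303, 0.0546]
tcp_rot: [1.682, 2.653, -0.001]
force: [-10.9, 6.2, 25.4]
finger_gap: -0.003
gripper_force: 12.3
```

step_arm:
  moves: "-1 0 0 -3 0;-1 0 0 -8 0;-1 4 0 -13 0;-1 8 0 -18 0;-1 12 0 -20 0"

```text
time_s: 10.3
ee_pos: [0.5934, -0.2371, 0.2404]
tcp_rot: [1.683, 2.649, -0.0]
force: [-0.2, 0.4, 0.6]
finger_gap: -0.003
gripper_force: 0.0
```

step_arm:
  moves: "1 0 0 0 0;1 0 0 0 0;1 0 0 0 0;1 0 0 0 0;1 0 0 0 0"

```text
time_s: 10.8
ee_pos: [0.5928, -0.2377, 0.236]
tcp_rot: [-1.683, -2.65, 0.0]
force: [0.1, -0.5, -0.5]
finger_gap: 0.846
gripper_force: 0.0
```

```bash
python3 loc.py;python3 - <<'E'
from rig import *
import cv2,numpy as np
o=get_obs();s=snapshot('wrist');np.savez('w4.npz',ee=o['ee_pos'],rot=o['tcp_rot'],**s)
np.savez('scene4.npz',**snapshot('scene'))
from fit import *
b=load('scene4.npz');w=wload('w4.npz')
p0=[.6038,-.2593,2.006,.03]
def roi(s):
    q=proj(s,np.vstack(pts(p0)));a=q.min(0).astype(int)-7;c=q.max(0).astype(int)+8;return (*a,*(c-a))
for vs in([w],[b],[w,b]): print(roi(vs[0]),fit([(s,roi(s)) for s in vs],p0))
f=lambda i:cv2.resize(i,(400,300),interpolation=cv2.INTER_CUBIC)
cv2.imwrite('pics/m5.png',np.hstack([f(b['img'][120:210,200:320]),f(w['img'])])[:,:,::-1])
E
```

```text
t 10.8 case-frame mm [ 24.3   0.9 236. ] gap 0.8459106169239922 F case [-0.52  0.1  -0.53] toolx ang-yaw 0.004
(np.int64(285), np.int64(188), np.int64(68), np.int64(111)) (array([ 0.60703629, -0.26051604,  1.93475966,  0.83820407]), np.float64(1521.7076816608999), [np.float64(7548.0)])
(np.int64(214), np.int64(140), np.int64(54), np.int64(42)) (array([ 0.6033814 , -0.26395025,  1.97582046, -0.03738421]), np.float64(6.622633756722248), [np.float64(659.8425925925926)])
(np.int64(285), np.int64(188), np.int64(68), np.int64(111)) (array([ 0.60657084, -0.26239828,  1.96172278,  0.85269414]), np.float64(1859.4140994323172), [np.float64(7548.0), np.float64(659.8425925925926)])
```

View pics/m5.png

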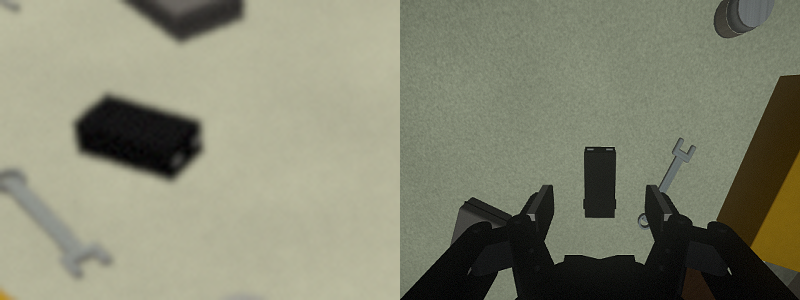

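The case lies shut in both views: in the scene crop it spans (75–202, 95–180), and in the wrist view it is between the fingers. Now I refit with a wider window.

```bash
python3 - <<'E'
from fit import *
from go import go
b=load('scene4.npz');w=wload('w4.npz');p0=[.6038,-.2593,2.006,.03]
def roi(s,m):
    q=proj(s,np.vstack(pts(p0)));a=q.min(0).astype(int)-m;c=q.max(0).astype(int)+m;return tuple(map(int,(*a,*(c-a))))
for vs in([(w,roi(w,32))],[(w,roi(w,32)),(b,roi(b,8))]): r=fit(vs,p0);print(r)
p=r[0];mid=rz(p[2])@[-.055,0,0]+[p[0],p[1],0];print(mid)
go(mid+[0,0,.018],(p[2]+np.pi/2)%np.pi)
# tray: rim corners from scene view and top view
a=load('top0.npz');s=load('scene0.npz')
P=cloud(a,200,300,168,232).reshape(-1,3);P=P[(P[:,2]>.024)&(P[:,2]<.036)]
print(len(P),[x for x in cv2.minAreaRect((P[:,:2]*1000).astype(np.float32))])
# bay floor by wall-to-wall scanning: rim pts split
P=cloud(s,320,430,195,290).reshape(-1,3);P=P[(P[:,2]>.024)&(P[:,2]<.036)]
print(len(P),cv2.minAreaRect((P[:,:2]*1000).astype(np.float32)))
E
```

```text
(array([ 0.60391969, -0.25943068,  2.0051854 , -0.00449898]), np.float64(8.781366899701057), [np.float64(4757.5)])
(array([ 6.03870804e-01, -2.59294417e-01,  2.00470805e+00, -1.44458334e-03]), np.float64(38.10541281169937), [np.float64(4757.5), np.float64(659.8425925925926)])
[ 0.62699408 -0.30919746  0.        ]
t10.9 pos [ 0.5929 -0.2376  0.2365] yang 0.439 q6 -1.01 -> cm [-7.96  0.06 21.84] yaw 0.005 gap 0.991 F [ 1.2 -1.   0.8] 0.0 Rz [-0.002  0.001 -1.   ]
391 [(550.9298095703125, 208.38966369628906), (239.93148803710938, 136.70272827148438), 84.54998779296875]
690 ((541.8568115234375, 213.24501037597656), (267.02166748046875, 368.6035461425781), 63.95831298828125)
```

step_arm:
  moves: "1 -4 0 0 0.005;1 -8 0 4 0.005;1 -8 0 9 0.005;1 -8 0 13 0.005;1 -8 0 15 0.005"

```text
time_s: 11.4
ee_pos: [0.6242, -0.3084, 0.081]
tcp_rot: [-1.686, -2.64, -0.001]
force: [0.6, 0.5, 0.1]
finger_gap: 0.998
gripper_force: 0.0
```

```bash
python3 go.py .627 -.3092 .0215 .434
```

```text
t11.4 pos [ 0.6242 -0.3084  0.081 ] yang 0.434 q6 -1.06 -> cm [-0.24  0.24  5.95] yaw -0.0 gap 0.998 F [0.6 0.5 0.1] 0.0 Rz [-0.007  0.005 -1.   ]
```

step_arm:
  moves: "1 0 0 2 0;1 0 0 4.5 0;1 0 0 4.5 0;1 0 0 4.5 0"

```text
time_s: 11.8
ee_pos: [0.6269, -0.3095, 0.0422]
tcp_rot: [-1.689, -2.647, -0.0]
force: [-0.2, -0.1, 0.8]
finger_gap: 1.0
gripper_force: 0.0
```

```bash
python3 go.py .627 -.3092 .0215 .434
```

```text
t11.8 pos [ 0.6269 -0.3095  0.0422] yang 0.435 q6 -1.06 -> cm [0.02 0.02 2.07] yaw 0.001 gap 1.0 F [-0.2 -0.1  0.8] 0.0 Rz [-0.001  0.001 -1.   ]
```

step_arm:
  moves: "1 0 0 1 0;1 0 0 2 0;1 0 0 2 0;0 0 0 2 0;-0.3 0 0 2 0"

```text
time_s: 12.3
ee_pos: [0.6275, -0.3097, 0.0232]
tcp_rot: [1.689, 2.648, -0.0]
force: [0.5, -0.6, 0.1]
finger_gap: 0.687
gripper_force: 0.0
```

step_arm:
  moves: "-1 0 0 0 0;-1 0 0 0 0;-1 0 0 0 0;-1 0 0 0 0;-1 0 0 0 0"

```text
time_s: 12.8
ee_pos: [0.6275, -0.3098, 0.0235]
tcp_rot: [1.689, 2.648, -0.0]
force: [-2.8, -0.1, 5.2]
finger_gap: 0.669
gripper_force: 65.2
```

step_arm:
  moves: "-1 0 0 -0.5 0;-1 0 0 -1 0;-1 0 0 -1.5 0;-1 0 0 -2 0;-1 0 0 -2 0"

```text
time_s: 13.3
ee_pos: [0.6278, -0.3099, 0.0437]
tcp_rot: [1.689, 2.647, -0.0]
force: [-1.0, 0.0, -4.9]
finger_gap: 0.668
gripper_force: 65.0
```

```bash
python3 go.py .627 -.3092 .2 .434; python3 - <<'E'
from rig import *
from fit import *
s=snapshot('wrist');np.savez('w5.npz',**s)
cv2.imwrite('pics/w5.png',s['img'][:,:,::-1])
# tray outline in top view, by colour against table, 2-D box fit at z=.03/0
a=load('top0.npz');u,v,w,h=200,165,102,66
g=a['img'][v:v+h,u:u+w].astype(float);bg=np.median(g[:4].reshape(-1,3),0);print(bg,g[30,30],g[30,70])
m=(np.abs(g-bg).sum(2)>60).astype(np.uint8);c,_=cv2.findContours(m,cv2.RETR_EXTERNAL,2);c=max(c,key=cv2.contourArea)
f=np.zeros_like(m);cv2.drawContours(f,[c],-1,1,-1)
def ren(p,K=8):
    q=np.array([[x,y,z] for x in(-.068,.068) for y in(-.118,.118) for z in(0,.03)])@rz(p[2]).T+[p[0],p[1],0]
    o=np.zeros((h*K,w*K),np.uint8);cv2.fillConvexPoly(o,cv2.convexHull(((proj(a,q)-[u,v]+.5)*K*16).astype(np.int32)),255,shift=4)
    return cv2.resize(o,(w,h),interpolation=cv2.INTER_AREA)/255.
p0=np.array([.547,.209,-.05]);r=minimize(lambda p:((ren(p)-f)**2).sum(),p0,method='Nelder-Mead',options=dict(initial_simplex=np.vstack([p0,p0+np.diag([.01,.01,.05])])))
p=r.x;print(p,r.fun,f.sum());print('bay',rz(p[2])@[0,.039,0]+[p[0],p[1],.003])
E
```

```text
t13.3 pos [ 0.6278 -0.3099  0.0437] yang 0.435 q6 -1.06 -> cm [  0.07  -0.03 -15.63] yaw 0.001 gap 0.668 F [-1.   0.  -4.9] 65.0 Rz [ 0.001 -0.001 -1.   ]
[131. 137. 124.] [90. 99. 97.] [89. 98. 97.]
[ 0.54991759  0.20964264 -0.09413286] 30.396908881199536 3490
bay [0.55358336 0.24846998 0.003     ]
```

Lifted: the weight shows as 4.9 N and the grip as 65 N. I raise it and then carry it over.

step_arm:
  moves: "-1 0 0 -3 0;-1 0 0 -6 0;-1 0 0 -9 0;-1 0 0 -11 0;-1 0 0 -12 0"

```text
time_s: 13.85
ee_pos: [0.6282, -0.3102, 0.1653]
tcp_rot: [1.688, 2.645, -0.0]
force: [0.3, -0.3, -4.8]
finger_gap: 0.664
gripper_force: 66.7
```

```bash
python3 go.py .5536 .2485 .16 -.094
```

```text
t13.8 pos [ 0.6282 -0.3102  0.1653] yang 0.435 q6 -1.06 -> cm [53.81 16.78  0.39] yaw 0.529 gap 0.664 F [ 0.3 -0.3 -4.8] 66.7 Rz [ 0.003 -0.002 -1.   ]
```

step_arm:
  moves: "-1 2 0.6 0 0.02;-1 5 1.6 0 0.05;-1 9 2.8 0 0.09;-1 13 4.1 0 0.13;-1 17 5.3 0 0.17"

```text
time_s: 14.35
ee_pos: [0.6026, -0.1313, 0.1615]
tcp_rot: [-1.91, -2.492, 0.0]
force: [0.6, 0.1, -3.9]
finger_gap: 0.665
gripper_force: 66.6
```

```bash
python3 go.py .5536 .2485 .16 -.094
```

```text
t14.3 pos [ 0.6026 -0.1313  0.1615] yang 0.263 q6 -0.67 -> cm [37.95  5.13  0.19] yaw 0.357 gap 0.665 F [ 0.6  0.1 -3.9] 66.6 Rz [-0.002  0.001 -1.   ]
```

step_arm:
  moves: "-1 4 0.5 0 0.05;-1 8 1.1 0 0.1;-1 12 1.6 0 0.15;-1 16 2.2 0 0.2;-1 20 2.7 0 0.25"

```text
time_s: 14.85
ee_pos: [0.5763, 0.0687, 0.1618]
tcp_rot: [-2.206, -2.235, 0.001]
force: [0.8, 0.0, -3.9]
finger_gap: 0.669
gripper_force: 66.6
```

```bash
python3 go.py .5536 .2485 .16 -.094
```

```text
t14.8 pos [0.5763 0.0687 0.1618] yang 0.013 q6 -0.1 -> cm [18.01 -2.04  0.19] yaw 0.107 gap 0.669 F [ 0.8  0.  -3.9] 66.6 Rz [-0.001  0.    -1.   ]
```

step_arm:
  moves: "-1 5 -0.5 0 0.04;-1 10 -1.2 0 0.08;-1 14 -1.6 0 0.107;-1 17 -1.9 0 0.107;-1 18 -2.0 0 0.107"

```text
time_s: 15.35
ee_pos: [0.5531, 0.2498, 0.1617]
tcp_rot: [-2.317, -2.12, 0.001]
force: [-0.7, -0.7, -5.0]
finger_gap: 0.665
gripper_force: 66.6
```

step_arm:
  moves: "-1 0 0 0 0;-1 0 0 0 0"

```text
time_s: 15.55
ee_pos: [0.5545, 0.2459, 0.1621]
tcp_rot: [2.321, 2.117, -0.002]
force: [-0.1, -0.2, -4.4]
finger_gap: 0.667
gripper_force: 66.6
```

```bash
python3 go.py .5536 .2485 .03 -.094; python3 - <<'E'
from rig import *
from fit import *
o=get_obs();s=snapshot('wrist');np.savez('w6.npz',ee=o['ee_pos'],rot=o['tcp_rot'],**s)
w=wload('w6.npz');P=cloud(w,0,640,0,400).reshape(-1,3);d=w['depth'].ravel();P=P[d>.05]
q=(P-[.5499,.2096,0])@rz(-.0941)   # tray frame
m=(q[:,2]>.022)&(q[:,2]<.036)&(abs(q[:,0])<.085)&(abs(q[:,1])<.135)
q=q[m];print(len(q))
def hist(x,lo,hi): h,e=np.histogram(x,np.arange(lo,hi,.004));print([(round(float(a*1000)),int(n)) for a,n in zip(e,h)])
hist(q[:,0],-.085,.085);hist(q[:,1],-.135,.135)
for k in(-1,1):
    t=q[(abs(q[:,0]-k*.0665)<.006)];print(k,len(t), np.median(t[:,0]) if len(t) else 0,np.polyfit(t[:,1],t[:,0],1) if len(t)>20 else 0)
z=(P-[.5499,.2096,0])@rz(-.0941);mm=(abs(z[:,0])<.11)&(abs(z[:,1]-.039)<.1);hist(z[mm][:,2],-.01,.2)
E
```

```text
t15.6 pos [0.5545 0.2459 0.1621] yang -0.092 q6 0.31 -> cm [ 0.27 -0.1  13.21] yaw 0.002 gap 0.667 F [-0.1 -0.2 -4.4] 66.6 Rz [-0.001 -0.001 -1.   ]
1624
[(-85, 0), (-81, 0), (-77, 0), (-73, 0), (-69, 195), (-65, 210), (-61, 18), (-57, 18), (-53, 22), (-49, 18), (-45, 19), (-41, 20), (-37, 20), (-33, 20), (-29, 20), (-25, 19), (-21, 26), (-17, 34), (-13, 35), (-9, 35), (-5, 34), (-1, 35), (3, 35), (7, 35), (11, 34), (15, 34), (19, 26), (23, 20), (27, 19), (31, 20), (35, 18), (39, 20), (43, 21), (47, 19), (51, 21), (55, 19), (59, 20), (63, 197), (67, 268), (71, 0), (75, 0), (79, 0)]
[(-135, 0), (-131, 0), (-127, 0), (-123, 0), (-119, 0), (-115, 0), (-111, 0), (-107, 0), (-103, 0), (-99, 6), (-95, 6), (-91, 6), (-87, 8), (-83, 0), (-79, 0), (-75, 0), (-71, 0), (-67, 0), (-63, 0), (-59, 0), (-55, 0), (-51, 0), (-47, 0), (-43, 0), (-39, 0), (-35, 0), (-31, 0), (-27, 0), (-23, 0), (-19, 0), (-15, 0), (-11, 0), (-7, 7), (-3, 9), (1, 8), (5, 10), (9, 9), (13, 8), (17, 11), (21, 10), (25, 9), (29, 11), (33, 11), (37, 8), (41, 12), (45, 11), (49, 9), (53, 11), (57, 10), (61, 9), (65, 12), (69, 12), (73, 48), (77, 58), (81, 52), (85, 53), (89, 56), (93, 53), (97, 58), (101, 55), (105, 57), (109, 63), (113, 365), (117, 483), (121, 0), (125, 0), (129, 0)]
-1 405 -0.06487102993782663 [ 0.01411669 -0.06612844]
1 477 0.06730706261977318 [-0.01553854  0.06824771]
[(-10, 0), (-6, 173), (-2, 17744), (2, 4865), (6, 108), (10, 106), (14, 121), (18, 112), (22, 136), (26, 1211), (30, 251), (34, 0), (38, 0), (42, 0), (46, 0), (50, 0), (54, 0), (58, 0), (62, 0), (66, 0), (70, 0), (74, 0), (78, 0), (82, 0), (86, 0), (90, 0), (94, 0), (98, 0), (102, 0), (106, 0), (110, 0), (114, 0), (118, 0), (122, 0), (126, 0), (130, 0), (134, 0), (138, 63), (142, 63), (146, 65), (150, 85), (154, 296), (158, 551), (162, 378), (166, 370), (170, 10926), (174, 16189), (178, 441), (182, 690), (186, 263), (190, 815), (194, 1268)]
```

The depth data confirm the tray walls to about 1 mm. I lower the case: with the underside on the bay floor, the TCP should be at z≈0.0265.

step_arm:
  moves: "-1 0.2 0 3 0;-1 0.2 0 6 0;-1 0.2 0 9 0;-1 0.2 0 11 0;-1 0.2 0 12 0"

```text
time_s: 16.1
ee_pos: [0.5538, 0.2467, 0.0403]
tcp_rot: [-2.322, -2.113, 0.006]
force: [-1.1, -0.7, -4.0]
finger_gap: 0.666
gripper_force: 66.4
```

step_arm:
  moves: "-1 0 0 0.4 0;-1 0 0 0.8 0;-1 0 0 1.1 0;-1 0 0 1.3 0;-1 0 0 1.3 0"

```text
time_s: 16.6
ee_pos: [0.5551, 0.2488, 0.0301]
tcp_rot: [2.321, 2.117, 0.001]
force: [-0.5, 0.6, -4.5]
finger_gap: 0.671
gripper_force: 66.4
```

```bash
python3 go.py .5536 .2485 .0265 -.094
```

```text
t16.6 pos [0.5551 0.2488 0.0301] yang -0.092 q6 0.32 -> cm [-0.05 -0.15  0.36] yaw 0.002 gap 0.671 F [-0.5  0.6 -4.5] 66.4 Rz [ 0.001  0.    -1.   ]
```

step_arm:
  moves: "-1 0 0 0.1 0;-1 0 0 0.2 0;-1 0 0 0.3 0;-1 0 0 0.4 0;-1 0 0 0.4 0"

```text
time_s: 17.1
ee_pos: [0.5551, 0.249, 0.0266]
tcp_rot: [2.321, 2.117, 0.001]
force: [-3.3, -0.1, 3.5]
finger_gap: 0.67
gripper_force: 67.7
```

It is down: the force changed from -4.5 to +3.5 N. I open moderately and rise.

step_arm:
  moves: "0.45 0 0 0 0;0.65 0 0 0 0;0.65 0 0 0 0;0.65 0 0 0 0;0.65 0 0 0 0"

```text
time_s: 17.6
ee_pos: [0.5549, 0.2487, 0.0257]
tcp_rot: [2.321, 2.117, 0.0]
force: [-0.4, -0.8, 1.2]
finger_gap: 0.827
gripper_force: 0.0
```

step_arm:
  moves: "0.65 0 0 -1 0;0.65 0 0 -3 0;0.65 0 0 -6 0;0.65 0 0 -11 0;0.65 0 0 -16 0"

```text
time_s: 18.1
ee_pos: [0.5541, 0.2485, 0.1873]
tcp_rot: [-2.321, -2.116, 0.002]
force: [0.7, 0.1, -0.3]
finger_gap: 0.824
gripper_force: 0.0
```

step_arm:
  moves: "0.65 0 0 -6 0;0.65 0 0 -6 0;0.65 0 0 -6 0;0.65 0 0 -6 0"

```text
time_s: 18.5
ee_pos: [0.5541, 0.2486, 0.2446]
tcp_rot: [-2.321, -2.116, 0.002]
force: [0.9, 0.2, -1.1]
finger_gap: 0.828
gripper_force: 0.0
```

```bash
python3 - <<'E'
from rig import *
from fit import *
o=get_obs();s=snapshot('wrist');np.savez('w7.npz',ee=o['ee_pos'],rot=o['tcp_rot'],**s);print(o['time_s'],o['ee_pos'],o['force'])
w=wload('w7.npz');P=cloud(w,0,640,0,400).reshape(-1,3);P=P[w['depth'].ravel()>.05]
z=(P-[.5499,.2096,0])@rz(-.0941)-[0,.039,0]
m=(abs(z[:,0])<.05)&(abs(z[:,1])<.07)&(z[:,2]>.02)&(z[:,2]<.06);q=z[m]
A=np.c_[q,np.ones(len(q))][:,[0,1,3]];t=q[:,2]>np.median(q[:,2])-.004
print(len(q),'median top z',np.median(q[:,2]),'plane',np.linalg.lstsq(A[t],q[t,2],rcond=None)[0])
q=q[t];print('extent mm',(np.percentile(q[:,:2],[.5,99.5],axis=0)*1000).round(1),cv2.minAreaRect((q[:,:2]*1000).astype(np.float32)))
E
```

```text
18.5 [0.55409212 0.24855046 0.24462619] [ 0.87240057  0.19438254 -1.14860867]
5212 median top z 0.03864703987720322 plane [ 0.00057127 -0.00261851  0.03863088]
extent mm [[-28.2 -53.5]
 [ 30.5  56.5]] ((0.9982452392578125, 1.3601417541503906), (63.865455627441406, 110.4940414428711), 0.30824655294418335)
```

The lid's top is at 38.6 mm (expected 39), level, and centred within 2 mm. I hand the job in.

```bash
python3 -c "
from rig import *
print(sign_off())"
```

```text
the job is handed in; nothing more can be done
None
```

I folded the case shut and released it on the table, then lifted it and set it on the floor of the tray's big bay. It measures shut, flat and within 2 mm of the bay centre; I handed the job in at about 18.5 s, and the hand-in gave no verdict back.

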